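Shut the spice organizer: flip the jar's cap down, slide the door home

TASK

One spice jar in the organizer on the rack has been left with its flip-top cap standing up in the way of the sliding door. Press that cap fully shut, then slide the door along its track, through the soft lip of the gasket, until it is fully home against the end frame and stays there, without ramming it. Leave the mug, the steel masala dabba and the bamboo tong where they are.

Things in the scene. Friction and masses are not known exactly. Their poses are not given: they have to be found in the camera images.
- organizer: White plastic tub 180 x 400 mm fixed on the rack's upper deck (160 mm up). Origin: centre of its underside; x points across it, away from the robot; +y is the way the door closes, along the track. Track lips run 77 to 90 mm either side of the centre line, top 96 mm above the origin. A fixed cover fills its -y half; the open door lies over it. The +y half is the opening.
- jamb: End frame (white plastic bar 180 x 20 x 20 mm) at the organizer's +y end; origin: middle of its bare face, 180 mm along y from the organizer's origin; top 102 mm above its underside. A black rubber gasket is pushed into it by hand: its firm core stands 1 to 14 mm proud of that face (differs each time), its soft lip 17 to 22 mm. Home = lip flattened, door bearing on the core. Over 20 N is ramming.
- door: Sliding bamboo door, 156 (x) x 190 (y) x 8 mm, origin at its centre; top face 91 mm above the organizer's underside. It closes along organizer +y; its leading edge is 95 mm ahead of its origin. Drag about 2 N; flattening the lip adds 5 to 10 N (not yet home), then the core stops it dead. It stays where it is left.
- door_handle (a point): Middle of the door's pull, an upright wooden rib at the centre of the board: 70 mm across the track (organizer x), 14 mm thick along it (y), 30 mm high above the board's top face; this point is 15 mm above that face. Can be pushed or pinched from above.
- cap (a joint): Flip-top cap of the open jar, rad: 0 = shut, 1.57 = upright, 1.9 = most, leaning away from the robot (organizer +x). Stiff hinge along the organizer's y: about 1 N at the free edge moves it and it stays where it is left. Shut, its top is 4 to 5 mm below the door's underside; open, the door strikes it.
- cap_hinge (a point): Middle of the cap's hinge line, at the +x edge of the open jar, 71 mm above the organizer's underside. Cap: grey plastic plate 56 x 56 mm, 9 mm thick, outer face 7.5 mm from the hinge line; shut, it reaches 56 mm along organizer -x from here. The jar stands in the front or rear well next to the jamb; the jar in the other well is shut, its top level with a shut cap.
- cap_tip (a point): Middle of the cap's free edge (thumb tab side), 56 mm from the hinge line.
- mug: White ceramic mug, 80 mm across, 95 mm high, handle to its +y; bystander on the rack; origin at the centre of its underside.
- dabba: Round steel masala dabba, knob on its lid, 144 mm across, 77 mm high; bystander on the rack; origin at the centre of its underside.
- tong: Bamboo mini tong 150 mm long lying on the rack behind the organizer; bystander; origin under its middle, x axis along it.

How it is judged (in metres and radians):
On the way, in this order (a step that is already met when the one before it is completed fails the run):
1. the open jar's cap is pressed shut while the door is still open (value of joint cap below 0.08 rad and y of door_handle in the frame of organizer below 0.045 m), for 0.2 s.
2. the door is home against the end frame's gasket core, over the shut cap (contact force between door and jamb above 0.5 N and y of door_handle in the frame of organizer above 0.068 m and value of joint cap below 0.08 rad), for 0.2 s.
At the end, for the whole second after the job is handed in: The door stays home, still resting on the end frame's gasket core (come back by no more than 1 mm); the jar's cap is shut to within 0.08 rad; mug, dabba and tong are within 20 mm of where they were (all of step 2 and distance of each of mug, dabba, tong from where it was at the start of the episode below 0.02 m); the robot touches nothing.
It fails at once if the end frame is rammed (over 20 N on it) (contact force between jamb and anything else above 20 N).
It fails at once if the mug, the dabba or the tong is moved by more than 20 mm (distance of any of mug, dabba, tong from where it was at the start of the episode above 0.02 m).
It also fails if it takes over 58 s, if anything falls off the work surface, if the arm or the gripper's body presses on something with over 40 N, if the wrist force passes 120 N, or if a joint passes its speed limit or range.

ROBOT

A 6-joint arm with a two-finger parallel gripper is mounted at the origin on the work surface. World frame = base frame: x ahead of the robot, y to its left, z up, the work surface at z = 0. Lengths are in mm, angles in rad, forces in N, time in s.
With the tool pointing down it reaches from about 350 to 1000 mm from the base axis. Payload 7.1 kg.
Tool frame: the origin (TCP) lies on the centre line of the jaws, within the pads' length; the fingertips stand 22 mm ahead of it and the grasp point (between the pads) lies 3 mm ahead of it; z points along the fingers, y is the direction in which the jaws open and shut (so a half turn about z gives the same grasp; the last joint's range is limited). The gripper opens to 85 mm and grips with 20 to 120 N. Pads are 22 mm wide; open, the fingers measure 114 mm over their backs; the gripper's body (76 mm by 85 mm) begins 54 mm behind the grasp point. The pads swing forward as they close: fully open they stand 13 mm farther back than shut.
Start: joints at [1.094, 0.423, 1.63, -0, 1.089, -0.019], TCP at [276.202, 560.64, 253.319] pointing down, gripper open.
Joint ranges: [-3, 3], [-0.9, 2.11], [0.09, 2.58], [-1.31, 4.45], [0.11, 2.69], [-2.54, 2.54]. Speed limits (rad/s): [2.39, 2.39, 3.01, 3.14, 3.14, 3.14].

INTERFACE

Orientations are given as a rotation vector (axis times angle).
In Python, from workcell import readout, eyes, bot gives the robot as it stands. The module is installed in compiled form; this text tells all that it offers.
- The arm moves only by the tool apply_moves, never from a script. Its argument "deltas" is a list of rows, each a list of 5 numbers: the shift along the tool's x, y, z in mm, then the turn about the tool's z in degrees, then the closure, from -1 (fully open) to 1 (shut). A call has exactly 10 rows; each row is the pose to reach, as a shift and turn from the pose commanded when the call began, along the tool's axes at that moment; what a row does not reach only later rows make up. A row lasts 1/10 s, in which the tool goes at most 50 mm and 8.59 degrees, less where a joint would pass 70% of its speed; a pose out of reach is approached as far as the arm can. A call with a gripper value outside its range is refused whole. The fingers move at their own pace and stop on an object; "grip_force" is the grip in N (left out, the last holds). Time passes only in rows, so rows that repeat a pose let the fingers close, or fill a call up. It gives the time, the measured TCP pose, the force and the opening at its end, in the units of the state.
- readout.state(): the state, without advancing time (a new reading comes with each control period).
- eyes.snapshot(name): name is "side" or "top" or "wrist"; returns the picture (420x560x3 uint8, red, green, blue); there is no depth.
- eyes.calibration(name): a dict with "K" (3x3 intrinsics, pixels), "cam_to_world" (4x4, takes a point from camera to world coordinates). Camera axes: x right, y down, z forward; pixel columns grow to the right and rows downward; lengths in mm; the calibration is good to about 2 mm. A picture is of the moment at which its call begins: read the wrist's pose just before it. calibration takes no time and is no camera call; for the wrist camera it gives the pose at the moment of the call.
- bot.sign_off(): hands the job in, once; it reports no verdict.
The state is a dict: "time_s": time; "joint_pos": joint angles; "joint_velocities": joint speeds; "joint_torque": joint torques, N m; "tcp_pos": TCP position; "eef_rot": TCP orientation; "wrist_force": force on the tool from outside, world axes, zero at the start; "wrist_torque": the same for the moment, N m; "finger_gap": finger opening in mm.
Only numpy, scipy, OpenCV 4.12 (cv2) and the standard library are available. Lean on these libraries where they do the work, as an engineer would, in place of code of your own. Each camera call takes 0.05 s, during which the arm holds its last target. There are 200 camera calls.

## Working session

There is one attempt and no reset: what is moved stays moved. The work goes in short steps, Python scripts to look and compute and a tool call to move; the robot and the scene stay as the last step left them, time stands still between calls to the robot, and variables do not carry over. Pictures are saved under pics/ and viewed, about 8 in all and at most 12, crops included, and the job is handed in when it is done.

Besides the shell and the picture viewer there is one more tool, called after "Request:" in YAML: its name, and indented under it one key for each argument. apply_moves: Moves the arm, as the interface text tells. Its arguments: {"type":"object","properties":{"deltas":{"type":"array","items":{"type":"array","items":{"type":"number"}}},"grip_force":{"type":"number"}},"required":["deltas"]}

```bash
mkdir -p pics
python3 - <<'E'
from workcell import readout, eyes
import cv2, numpy as np
s=readout.state(); print({k:np.round(v,3) for k,v in s.items()})
for n in ("top","side"):
    im=eyes.snapshot(n); cv2.imwrite(f"pics/{n}0.png",im[:,:,::-1])
    c=eyes.calibration(n); print(n,np.round(c["K"],1).tolist(),np.round(c["cam_to_world"],3).tolist())
E
```

```text
{'time_s': np.float64(0.0), 'joint_pos': array([ 1.094,  0.424,  1.631, -0.   ,  1.089, -0.019]), 'joint_velocities': array([ 0.,  0., -0., -0., -0., -0.]), 'joint_torque': array([-3.0000e-03, -5.5736e+01, -2.8175e+01, -0.0000e+00,  7.0000e-03,
       -0.0000e+00]), 'tcp_pos': array([275.96 , 560.179, 252.52 ]), 'eef_rot': array([-7.130e-01, -3.059e+00,  2.000e-03]), 'wrist_force': array([ 0.314, -0.863,  0.13 ]), 'wrist_torque': array([-0.008, -0.069, -0.016]), 'finger_gap': np.float64(85.285)}
top [[432.2, 0.0, 278.8], [0.0, 432.2, 208.2], [0.0, 0.0, 1.0]] [[-0.019, -0.99, 0.141, 517.608], [-1.0, 0.022, 0.021, 59.159], [-0.024, -0.14, -0.99, 1174.215], [0.0, 0.0, 0.0, 1.0]]
side [[412.0, 0.0, 282.7], [0.0, 412.0, 208.4], [0.0, 0.0, 1.0]] [[0.868, -0.286, 0.406, 260.893], [-0.497, -0.463, 0.734, -570.66], [-0.022, -0.839, -0.544, 733.333], [0.0, 0.0, 0.0, 1.0]]
```

View pics/top0.png

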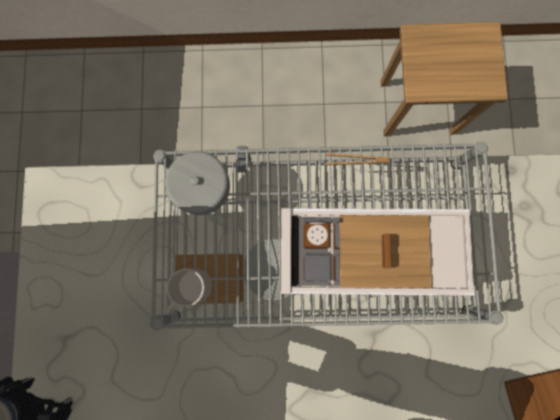

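View pics/side0.png

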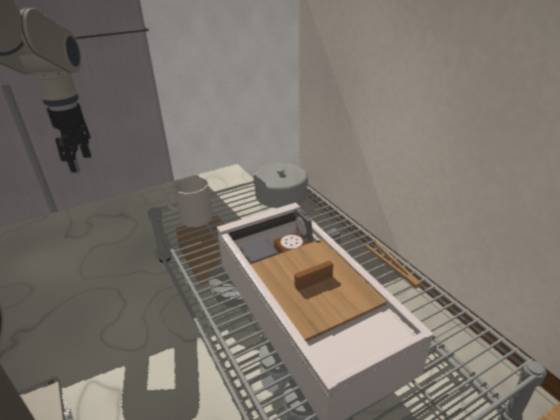

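The top view shows the jamb at the left (col 287) and the door at cols 340–432 with its rib at (390,250). The open sifter jar is in the rear well at (318,235), and the front jar at (318,268) is shut and grey. In the side view, the standing cap is near (305,228) and the rib near (314,275). I'll zoom in on both.

Run:
```python
import cv2, numpy as np
a=cv2.imread("pics/top0.png")[195:305,270:480]; b=cv2.imread("pics/side0.png")[195:345,210:410]
a=cv2.resize(a,None,fx=3.8,fy=3.8,interpolation=2)[:, :798]; b=cv2.resize(b,None,fx=3,fy=3,interpolation=2)
cv2.imwrite("pics/tz.png",a); cv2.imwrite("pics/sz.png",b)
```

```text
(no output)
```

View pics/tz.png

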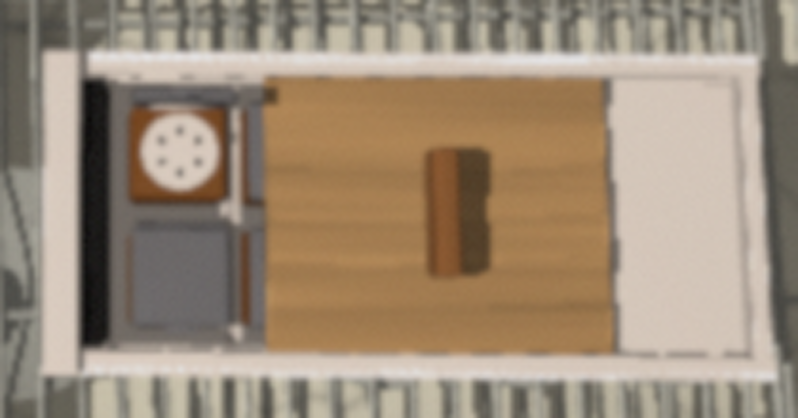

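View pics/sz.png

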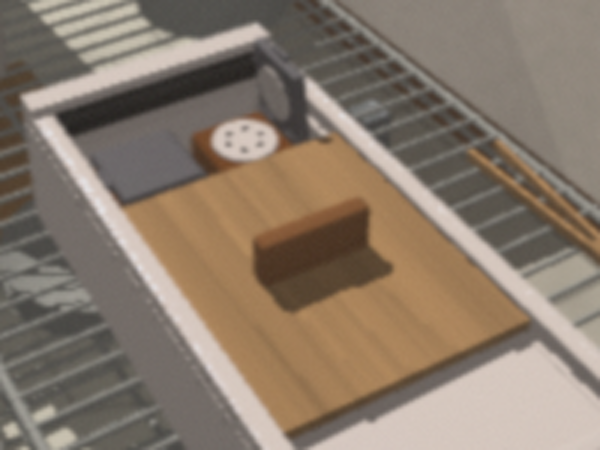

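Zoomed top view: rib top centre at about (443,212), jamb face at col 82, cap top edge at about (180,95), jamb corners (42,52)/(42,374). Zoomed side view: rib top from (262,242) to (362,205), upright cap at (260–302, 42–135).

```bash
cat > h.py <<'E'
import numpy as np
from workcell import eyes
def ray(n,uv):
    c=eyes.calibration(n); M=np.array(c["cam_to_world"]); d=M[:3,:3]@np.linalg.inv(c["K"])@[uv[0],uv[1],1]
    return M[:3,3],d/np.linalg.norm(d)
def atz(n,uv,z):
    o,d=ray(n,uv); return o+d*(z-o[2])/d[2]
def tri(r):
    A=sum(np.eye(3)-np.outer(d,d) for o,d in r); b=sum((np.eye(3)-np.outer(d,d))@o for o,d in r)
    p=np.linalg.solve(A,b); return p,[np.linalg.norm(np.cross(d,p-o)) for o,d in r]
E
python3 - <<'E'
from h import *
np.set_printoptions(precision=1,suppress=True)
T=lambda u,v:(270+u/3.8,195+v/3.8); S=lambda u,v:(210+u/3,195+v/3)
for n,t,s in [("rib top",(443,212),(312,224)),("rib +x end",(443,150),(364,205)),("rib -x end",(443,275),(258,245)),("jamb face -x top... outer corner -x",(42,374),(22,98)),("jamb outer +x",(42,52),(262,28)),
 ("tub lead door edge -x",(264,350),(122,208)),("door -y +x",(606,78),(528,323)),("door -y -x",(615,352),(288,430)),("cap top left",(133,97),(258,50)),("cap top right",(225,97),(292,76)),("sifter",(180,152),(245,140))]:
    print(n,*tri([ray("top",T(*t)),ray("side",S(*s))]))
for n,t,z in [("jamb o -x",(42,374),262),("jamb o +x",(42,52),262),("jamb face+x",(82,75),262),("jamb face-x",(82,350),262),("tub-x",(775,378),256),("tub+x",(757,58),256),("door lead +x",(264,78),251),("door lead-x",(264,352),251),("door tr +x",(606,78),251),("door tr -x",(613,352),251),("core edge",(107,210),250)]:
    print(n,atz("top",T(*t),z))
E
```

```text
rib top [ 552.7 -142.2  275.9] [np.float64(1.1354872885687124), np.float64(1.1354872885685936)]
rib +x end [ 586.3 -144.1  276. ] [np.float64(1.183321211229702), np.float64(1.183321211229654)]
rib -x end [ 518.9 -140.5  275.1] [np.float64(1.0992991692710776), np.float64(1.0992991692711958)]
jamb face -x top... outer corner -x [469.   77.3 258.7] [np.float64(0.6891327840601473), np.float64(0.6891327840602466)]
jamb outer +x [649.7  72.8 255.1] [np.float64(3.0768166715168204), np.float64(3.0768166715165766)]
tub lead door edge -x [480.4 -46.  248.9] [np.float64(1.8440021885523028), np.float64(1.8440021885523428)]
door -y +x [ 625.5 -242.4  249.7] [np.float64(0.5543978129373806), np.float64(0.554397812937346)]
door -y -x [ 475.9 -237.4  252.3] [np.float64(1.7474445669603509), np.float64(1.7474445669603647)]
cap top left [619.   23.8 274.7] [np.float64(1.02816094807913), np.float64(1.0281609480790272)]
cap top right [615.9 -25.3 283.7] [np.float64(0.11954158641307491), np.float64(0.11954158641313505)]
sifter [591.7  -4.1 227.8] [np.float64(0.9253315253471246), np.float64(0.9253315253472227)]
jamb o -x [468.5  77.5 262. ]
jamb o +x [646.   74.1 262. ]
jamb face+x [632.5  51.9 262. ]
jamb face-x [481.   55.4 262. ]
tub-x [ 459.1 -320.7  256. ]
tub+x [ 634.6 -325.   256. ]
door lead +x [629.9 -50.8 251. ]
door lead-x [477.7 -45.  251. ]
door tr +x [ 625.8 -242.3  251. ]
door tr -x [ 474.3 -235.9  251. ]
core edge [557.5  39.6 250. ]
```

Request:
apply_moves:
  deltas:
    - [0, 0, -45, -8, 1]
    - [0, 0, -90, -16, 1]
    - [0, 0, -135, -24.8, 1]
    - [-35, -20, -150, -24.8, 1]
    - [-75, -42, -150, -24.8, 1]
    - [-115, -65, -150, -24.8, 1]
    - [-155, -88, -150, -24.8, 1]
    - [-195, -111, -150, -24.8, 1]
    - [-235, -133, -150, -24.8, 1]
    - [-275, -156, -150, -24.8, 1]
  grip_force: 40

```text
time_s: 1.1
tcp_pos: [454.5, 297.5, 403.1]
eef_rot: [-0.039, -3.141, 0.0]
wrist_force: [1.0, -0.3, 0.4]
finger_gap: 0.1
```

```bash
cat >> h.py <<'E'
from workcell import readout
from scipy.spatial.transform import Rotation as Ro
def to(p):
    s=readout.state(); R=Ro.from_rotvec(s["eef_rot"]).as_matrix(); p0=np.array(s["tcp_pos"])
    print("tcp",p0.round(1),"toolx",R[:,0].round(3),"tooly",R[:,1].round(3),"t",round(s["time_s"],2),"F",np.round(s["wrist_force"],2))
    print("delta",(R.T@(np.array(p)-p0)).round(1),"turn",np.degrees(np.arctan2(R[1,1],R[0,1])).round(2))
E
python3 -c "
from h import *
to([656,-4,400])"
```

```text
tcp [454.5 297.5 403.1] toolx [-1.     0.025  0.   ] tooly [ 0.025  1.    -0.   ] t 1.1 F [ 0.96 -0.26  0.36]
delta [-208.9 -296.4    3.1] turn 88.58
```

Request:
apply_moves:
  deltas:
    - [-25, -36, 0, 0, 1]
    - [-50, -71, 0, 0, 1]
    - [-75, -106, 0, 0, 1]
    - [-100, -142, 0, 0, 1]
    - [-126, -178, 0, 0, 1]
    - [-151, -213, 0, 0, 1]
    - [-176, -249, 0, 0, 1]
    - [-201, -285, 20, 0, 1]
    - [-212, -296, 60, 0, 1]
    - [-212, -296, 84, 0, 1]

```text
time_s: 2.1
tcp_pos: [658.6, -4.5, 315.9]
eef_rot: [-0.044, -3.138, 0.001]
wrist_force: [0.1, -0.2, -0.1]
finger_gap: -0.1
```

Run:
```python
from h import *
import cv2
to([660,-4,292])
a=eyes.snapshot("side")[150:300,200:400,::-1]; b=eyes.snapshot("top")[190:300,270:400,::-1]
c=[cv2.resize(x,None,fx=450/x.shape[0]*k,fy=450/x.shape[0]*k,interpolation=2) for x,k in((a,.8),(b,.6))]
h=max(x.shape[0] for x in c); cv2.imwrite("pics/c1.png",np.hstack([np.pad(x,((0,h-x.shape[0]),(0,0),(0,0))) for x in c]))
```

```text
tcp [658.6  -4.5 315.9] toolx [-1.     0.028  0.003] tooly [ 0.028  1.    -0.   ] t 2.1 F [ 0.1  -0.24 -0.07]
delta [-1.5  0.6 23.9] turn 88.4
```

View pics/c1.png

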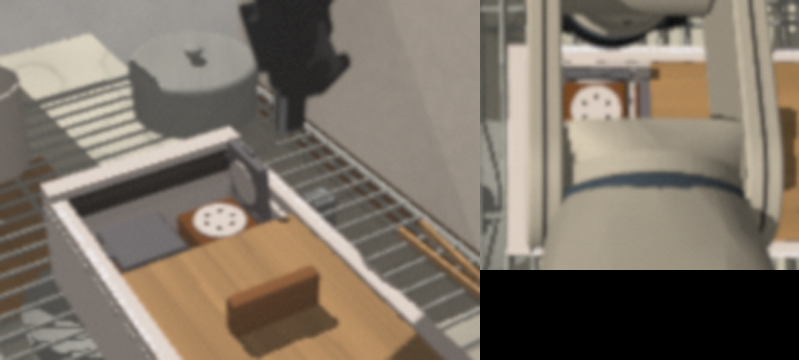

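The gripper is behind (+x of) the upright cap, and the cap is unobstructed in the side crop at (245,190). I'll lower it and then sweep the cap over.

Request:
apply_moves:
  deltas:
    - [0, 0, 14, 0, 1]
    - [0, 0, 28, 0, 1]
    - [0, 0, 28, 0, 1]
    - [5, 0, 28, 0, 1]
    - [10, 0, 28, 0, 1]
    - [15, 0, 28, 0, 1]
    - [20, 0, 28, 0, 1]
    - [26, 0, 28, 0, 1]
    - [32, 0, 28, 0, 1]
    - [38, 0, 28, 0, 1]

```text
time_s: 3.2
tcp_pos: [620.2, -1.1, 291.5]
eef_rot: [0.039, 3.141, -0.0]
wrist_force: [1.0, -0.3, -0.1]
finger_gap: 0.1
```

```bash
python3 -c "
from h import *
to([601,-4,278])"
```

```text
tcp [620.2  -1.1 291.5] toolx [-1.     0.025 -0.001] tooly [0.025 1.    0.   ] t 3.2 F [ 1.02 -0.35 -0.09]
delta [19.1 -3.4 13.5] turn 88.57
```

Request:
apply_moves:
  deltas:
    - [6, -1, 2, 0, 1]
    - [12, -2, 6, 0, 1]
    - [18, -2, 11, 0, 1]
    - [22, -2, 15, 0, 1]
    - [26, -2, 19, 0, 1]
    - [29, -2, 23, 0, 1]
    - [32, -2, 26, 0, 1]
    - [34, -2, 28, 0, 1]
    - [35, -2, 29, 0, 1]
    - [35, -2, 29, 0, 1]

```text
time_s: 4.2
tcp_pos: [585.1, -2.2, 262.0]
eef_rot: [-0.039, -3.14, -0.0]
wrist_force: [0.2, -0.7, -0.2]
finger_gap: -0.2
```

Run:
```python
from h import *
import cv2
to([585,-4,260])
a=eyes.snapshot("side")[170:300,210:370,::-1]
cv2.imwrite("pics/c2.png",cv2.resize(a,None,fx=4,fy=4,interpolation=2))
```

```text
tcp [585.1  -2.2 262. ] toolx [-1.     0.025  0.001] tooly [ 0.025  1.    -0.   ] t 4.2 F [ 0.17 -0.71 -0.24]
delta [ 0.  -1.8  2. ] turn 88.57
```

View pics/c2.png

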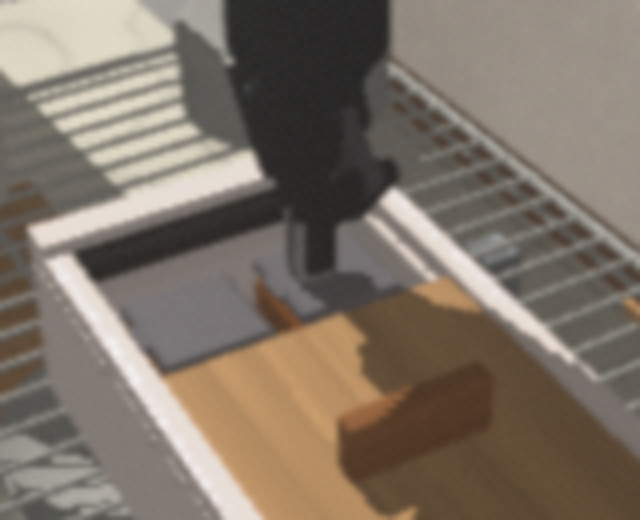

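The cap is now almost flat under the fingers at (320,280). Next I'll press it down gently and watch the force.

Request:
apply_moves:
  deltas:
    - [0, 0, 0.5, 0, 1]
    - [0, 0, 1, 0, 1]
    - [0, 0, 1.5, 0, 1]
    - [0, 0, 2, 0, 1]
    - [0, 0, 2.5, 0, 1]
    - [0, 0, 3, 0, 1]
    - [0, 0, 3, 0, 1]
    - [0, 0, 3, 0, 1]
    - [0, 0, 3, 0, 1]
    - [0, 0, 3, 0, 1]

```text
time_s: 5.25
tcp_pos: [585.4, -2.2, 260.3]
eef_rot: [0.039, 3.141, 0.0]
wrist_force: [-4.2, 0.6, 8.1]
finger_gap: -0.3
```

Request:
apply_moves:
  deltas:
    - [0, 0, -35, 0, 1]
    - [0, 0, -70, 0, 1]
    - [5, -30, -70, 0, 1]
    - [10, -65, -70, 0, 1]
    - [16, -100, -70, 0, 1]
    - [22, -135, -70, 0, 1]
    - [29, -170, -70, 0, 1]
    - [30, -180, -70, 0, 1]
    - [30, -180, -45, 0, 1]
    - [30, -180, -20, 0, 1]

```text
time_s: 6.25
tcp_pos: [551.6, -181.8, 279.4]
eef_rot: [0.041, 3.139, -0.001]
wrist_force: [-0.0, 0.1, -0.7]
finger_gap: 0.0
```

Run:
```python
from h import *
import cv2
to([551.5,-170,280])
a=eyes.snapshot("side")[180:330,210:390,::-1]
cv2.imwrite("pics/c3.png",cv2.resize(a,None,fx=4,fy=4,interpolation=2))
```

```text
tcp [ 551.6 -181.8  279.4] toolx [-1.     0.026 -0.002] tooly [ 0.026  1.    -0.   ] t 6.25 F [-0.04  0.05 -0.74]
delta [ 0.4 11.8 -0.6] turn 88.5
```

View pics/c3.png

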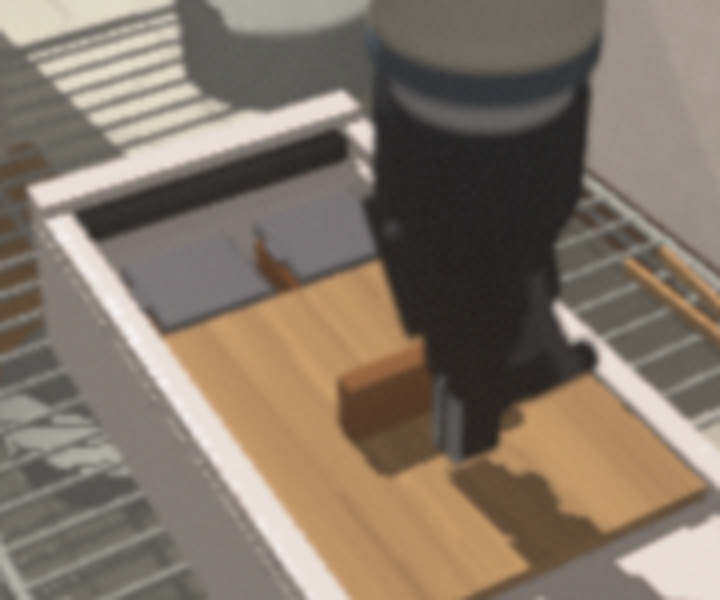

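The cap is shut and level with its neighbour (around (310,235)), and the fingers are behind the rib. I'll push the door now.

Request:
apply_moves:
  deltas:
    - [0, 5, 0, 0, 1]
    - [0, 10, 0, 0, 1]
    - [0, 14, 0, 0, 1]
    - [0, 18, 0, 0, 1]
    - [0, 23, 0, 0, 1]
    - [0, 29, 0, 0, 1]
    - [0, 35, 0, 0, 1]
    - [0, 41, 0, 0, 1]
    - [0, 46, 0, 0, 1]
    - [0, 50, 0, 0, 1]

```text
time_s: 7.3
tcp_pos: [552.2, -130.9, 279.3]
eef_rot: [-0.039, -3.141, 0.0]
wrist_force: [0.7, -1.8, 1.1]
finger_gap: 0.1
```

Request:
apply_moves:
  deltas:
    - [0, 5, 0, 0, 1]
    - [0, 10, 0, 0, 1]
    - [0, 15, 0, 0, 1]
    - [0, 19, 0, 0, 1]
    - [0, 23, 0, 0, 1]
    - [0, 27, 0, 0, 1]
    - [0, 30, 0, 0, 1]
    - [0, 33, 0, 0, 1]
    - [0, 34, 0, 0, 1]
    - [0, 35, 0, 0, 1]

```text
time_s: 8.3
tcp_pos: [553.1, -96.4, 279.3]
eef_rot: [-0.039, -3.141, 0.0]
wrist_force: [0.1, -1.8, 0.9]
finger_gap: -0.2
```

Run:
```python
from h import *
import cv2
to([551.5,-90,280])
a=eyes.snapshot("side")[180:330,210:390,::-1]
cv2.imwrite("pics/c4.png",cv2.resize(a,None,fx=4,fy=4,interpolation=2))
```

```text
tcp [553.1 -96.4 279.3] toolx [-1.     0.025  0.   ] tooly [ 0.025  1.    -0.   ] t 8.3 F [ 0.07 -1.8   0.93]
delta [ 1.7  6.3 -0.7] turn 88.57
```

View pics/c4.png

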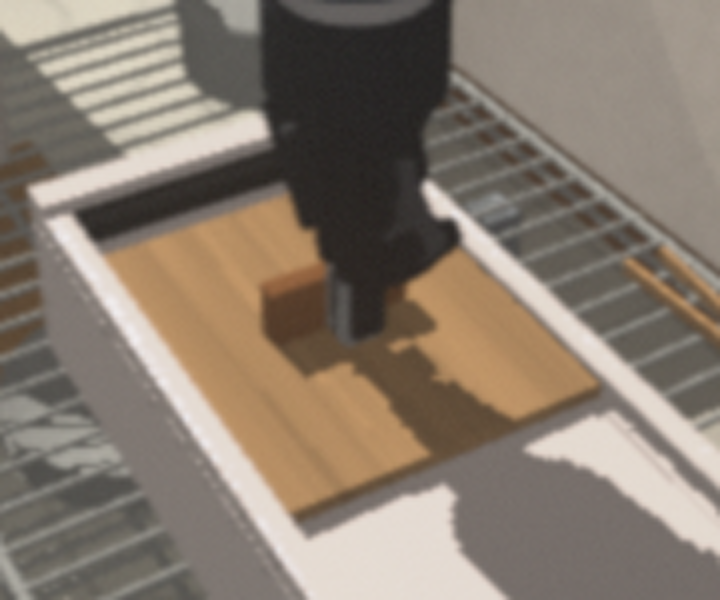

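The door is closing and its leading edge is near the lip (row ~235). I'll slow down from here.

Request:
apply_moves:
  deltas:
    - [0, 1, 0, 0, 1]
    - [0, 2, 0, 0, 1]
    - [0, 3, 0, 0, 1]
    - [0, 4, 0, 0, 1]
    - [0, 5, 0, 0, 1]
    - [0, 6, 0, 0, 1]
    - [0, 7, 0, 0, 1]
    - [0, 8, 0, 0, 1]
    - [0, 9, 0, 0, 1]
    - [0, 10, 0, 0, 1]

```text
time_s: 9.35
tcp_pos: [553.3, -86.3, 279.3]
eef_rot: [-0.039, -3.141, 0.0]
wrist_force: [1.2, -1.8, -1.0]
finger_gap: 0.1
```

Request:
apply_moves:
  deltas:
    - [0, 0.5, 0, 0, 1]
    - [0, 1, 0, 0, 1]
    - [0, 1.5, 0, 0, 1]
    - [0, 2, 0, 0, 1]
    - [0, 2.5, 0, 0, 1]
    - [0, 3, 0, 0, 1]
    - [0, 3, 0, 0, 1]
    - [0, 3, 0, 0, 1]
    - [0, 3, 0, 0, 1]
    - [0, 3, 0, 0, 1]

```text
time_s: 10.35
tcp_pos: [553.4, -83.4, 279.3]
eef_rot: [-0.039, -3.141, -0.0]
wrist_force: [0.2, -0.5, -1.3]
finger_gap: -0.1
```

Request:
apply_moves:
  deltas:
    - [0, 0.5, 0, 0, 1]
    - [0, 1, 0, 0, 1]
    - [0, 1.5, 0, 0, 1]
    - [0, 2, 0, 0, 1]
    - [0, 2, 0, 0, 1]
    - [0, 2, 0, 0, 1]
    - [0, 2, 0, 0, 1]
    - [0, 2, 0, 0, 1]
    - [0, 2, 0, 0, 1]
    - [0, 2, 0, 0, 1]

```text
time_s: 11.35
tcp_pos: [553.4, -81.4, 279.3]
eef_rot: [-0.039, -3.141, -0.0]
wrist_force: [-0.2, -1.4, 0.2]
finger_gap: -0.1
```

Request:
apply_moves:
  deltas:
    - [0, 0.3, 0, 0, 1]
    - [0, 0.6, 0, 0, 1]
    - [0, 0.9, 0, 0, 1]
    - [0, 1.2, 0, 0, 1]
    - [0, 1.5, 0, 0, 1]
    - [0, 1.8, 0, 0, 1]
    - [0, 2, 0, 0, 1]
    - [0, 2, 0, 0, 1]
    - [0, 2, 0, 0, 1]
    - [0, 2, 0, 0, 1]

```text
time_s: 12.35
tcp_pos: [553.5, -79.4, 279.3]
eef_rot: [-0.039, -3.141, -0.0]
wrist_force: [-0.4, -1.5, -1.6]
finger_gap: -0.1
```

Request:
apply_moves:
  deltas:
    - [0, 0.3, 0, 0, 1]
    - [0, 0.6, 0, 0, 1]
    - [0, 0.9, 0, 0, 1]
    - [0, 1.2, 0, 0, 1]
    - [0, 1.5, 0, 0, 1]
    - [0, 1.5, 0, 0, 1]
    - [0, 1.5, 0, 0, 1]
    - [0, 1.5, 0, 0, 1]
    - [0, 1.5, 0, 0, 1]
    - [0, 1.5, 0, 0, 1]

```text
time_s: 13.35
tcp_pos: [553.5, -78.1, 279.3]
eef_rot: [-0.039, -3.141, 0.0]
wrist_force: [-0.2, -4.2, -1.0]
finger_gap: 0.0
```

Request:
apply_moves:
  deltas:
    - [0, 0.2, 0, 0, 1]
    - [0, 0.4, 0, 0, 1]
    - [0, 0.6, 0, 0, 1]
    - [0, 0.8, 0, 0, 1]
    - [0, 1, 0, 0, 1]
    - [0, 1, 0, 0, 1]
    - [0, 1, 0, 0, 1]
    - [0, 1, 0, 0, 1]
    - [0, 1, 0, 0, 1]
    - [0, 1, 0, 0, 1]

```text
time_s: 14.35
tcp_pos: [553.6, -77.7, 279.3]
eef_rot: [-0.039, -3.141, 0.002]
wrist_force: [-1.3, -6.7, -1.8]
finger_gap: -0.2
```

Request:
apply_moves:
  deltas:
    - [0, 0.2, 0, 0, 1]
    - [0, 0.4, 0, 0, 1]
    - [0, 0.6, 0, 0, 1]
    - [0, 0.8, 0, 0, 1]
    - [0, 1, 0, 0, 1]
    - [0, 1, 0, 0, 1]
    - [0, 1, 0, 0, 1]
    - [0, 1, 0, 0, 1]
    - [0, 1, 0, 0, 1]
    - [0, 1, 0, 0, 1]

```text
time_s: 15.35
tcp_pos: [553.6, -76.8, 279.4]
eef_rot: [0.039, 3.141, -0.002]
wrist_force: [-1.3, -8.4, -1.4]
finger_gap: -0.1
```

Request:
apply_moves:
  deltas:
    - [0, 0.2, 0, 0, 1]
    - [0, 0.4, 0, 0, 1]
    - [0, 0.6, 0, 0, 1]
    - [0, 0.8, 0, 0, 1]
    - [0, 0.8, 0, 0, 1]
    - [0, 0.8, 0, 0, 1]
    - [0, 0.8, 0, 0, 1]
    - [0, 0.8, 0, 0, 1]
    - [0, 0.8, 0, 0, 1]
    - [0, 0.8, 0, 0, 1]

```text
time_s: 16.35
tcp_pos: [553.6, -76.0, 279.4]
eef_rot: [0.039, 3.141, -0.002]
wrist_force: [-0.8, -6.9, -1.3]
finger_gap: -0.1
```

```bash
python3 -c "
from h import *
to([0,0,0])"
```

```text
tcp [553.6 -76.  279.4] toolx [-1.     0.025 -0.   ] tooly [ 0.025  1.    -0.002] t 16.35 F [-0.79 -6.87 -1.29]
delta [555.4  62.6 279.2] turn 88.57
```

Request:
apply_moves:
  deltas:
    - [0, 0.2, 0, 0, 1]
    - [0, 0.4, 0, 0, 1]
    - [0, 0.6, 0, 0, 1]
    - [0, 0.8, 0, 0, 1]
    - [0, 1, 0, 0, 1]
    - [0, 1, 0, 0, 1]
    - [0, 1, 0, 0, 1]
    - [0, 1, 0, 0, 1]
    - [0, 1, 0, 0, 1]
    - [0, 1, 0, 0, 1]

```text
time_s: 17.35
tcp_pos: [553.6, -75.1, 279.3]
eef_rot: [-0.039, -3.141, 0.003]
wrist_force: [0.0, -8.1, -1.6]
finger_gap: 0.1
```

```bash
python3 -c "
from h import *
to([0,0,0])"
```

```text
tcp [553.6 -75.1 279.3] toolx [-1.     0.025  0.   ] tooly [ 0.025  1.    -0.002] t 17.35 F [ 0.02 -8.06 -1.62]
delta [555.3  61.8 279.2] turn 88.57
```

Request:
apply_moves:
  deltas:
    - [0, 0.2, 0, 0, 1]
    - [0, 0.4, 0, 0, 1]
    - [0, 0.6, 0, 0, 1]
    - [0, 0.8, 0, 0, 1]
    - [0, 1, 0, 0, 1]
    - [0, 1, 0, 0, 1]
    - [0, 1, 0, 0, 1]
    - [0, 1, 0, 0, 1]
    - [0, 1, 0, 0, 1]
    - [0, 1, 0, 0, 1]

```text
time_s: 18.35
tcp_pos: [553.6, -74.2, 279.3]
eef_rot: [0.039, 3.141, -0.003]
wrist_force: [-0.4, -9.7, -1.4]
finger_gap: -0.2
```

Request:
apply_moves:
  deltas:
    - [0, 0.2, 0, 0, 1]
    - [0, 0.4, 0, 0, 1]
    - [0, 0.6, 0, 0, 1]
    - [0, 0.8, 0, 0, 1]
    - [0, 0.8, 0, 0, 1]
    - [0, 0.8, 0, 0, 1]
    - [0, 0.8, 0, 0, 1]
    - [0, 0.8, 0, 0, 1]
    - [0, 0.8, 0, 0, 1]
    - [0, 0.8, 0, 0, 1]

```text
time_s: 19.35
tcp_pos: [553.7, -73.8, 279.4]
eef_rot: [0.039, 3.141, -0.004]
wrist_force: [-0.8, -11.0, -1.1]
finger_gap: -0.5
```

Request:
apply_moves:
  deltas:
    - [0, 0.2, 0, 0, 1]
    - [0, 0.4, 0, 0, 1]
    - [0, 0.5, 0, 0, 1]
    - [0, 0.5, 0, 0, 1]
    - [0, 0.5, 0, 0, 1]
    - [0, 0.5, 0, 0, 1]
    - [0, 0.5, 0, 0, 1]
    - [0, 0.5, 0, 0, 1]
    - [0, 0.5, 0, 0, 1]
    - [0, 0.5, 0, 0, 1]

```text
time_s: 20.35
tcp_pos: [553.7, -73.8, 279.4]
eef_rot: [0.039, 3.141, -0.006]
wrist_force: [-0.7, -13.9, -2.4]
finger_gap: -0.2
```

Request:
apply_moves:
  deltas:
    - [0, 0.1, 0, 0, 1]
    - [0, 0.2, 0, 0, 1]
    - [0, 0.3, 0, 0, 1]
    - [0, 0.3, 0, 0, 1]
    - [0, 0.3, 0, 0, 1]
    - [0, 0.3, 0, 0, 1]
    - [0, 0.3, 0, 0, 1]
    - [0, 0.3, 0, 0, 1]
    - [0, 0.3, 0, 0, 1]
    - [0, 0.3, 0, 0, 1]

```text
time_s: 21.35
tcp_pos: [553.6, -73.8, 279.4]
eef_rot: [0.039, 3.141, -0.006]
wrist_force: [-1.5, -14.2, -1.3]
finger_gap: -0.0
```

The TCP has stopped dead at y=-73.8 while the force rose to 14 N, which is more than lip plus drag, so the door is on the core. I'll back off, then re-touch to check for spring-back.

Request:
apply_moves:
  deltas:
    - [0, -0.5, 0, 0, 1]
    - [0, -1, 0, 0, 1]
    - [0, -2, 0, 0, 1]
    - [0, -4, 0, 0, 1]
    - [0, -7, 0, 0, 1]
    - [0, -7, 0, 0, 1]
    - [0, -5, 0, 0, 1]
    - [0, -4, 0, 0, 1]
    - [0, -3.5, 0, 0, 1]
    - [0, -3.5, 0, 0, 1]

```text
time_s: 22.35
tcp_pos: [553.6, -74.8, 279.3]
eef_rot: [0.039, 3.141, 0.0]
wrist_force: [0.4, -0.2, -1.1]
finger_gap: -0.0
```

Request:
apply_moves:
  deltas:
    - [0, 0.2, 0, 0, 1]
    - [0, 0.4, 0, 0, 1]
    - [0, 0.6, 0, 0, 1]
    - [0, 0.8, 0, 0, 1]
    - [0, 1, 0, 0, 1]
    - [0, 1.2, 0, 0, 1]
    - [0, 1.2, 0, 0, 1]
    - [0, 1.2, 0, 0, 1]
    - [0, 1.2, 0, 0, 1]
    - [0, 1.2, 0, 0, 1]

```text
time_s: 23.35
tcp_pos: [553.7, -74.1, 279.3]
eef_rot: [0.039, 3.141, -0.001]
wrist_force: [-1.3, -3.9, 0.2]
finger_gap: 0.2
```

Re-contact came at about -74.1 with 4 N, which shows no meaningful spring-back. Retreating clear.

Request:
apply_moves:
  deltas:
    - [0, -1, 0, 0, 1]
    - [0, -3, 0, 0, 1]
    - [0, -7, 0, 0, 1]
    - [0, -14, 0, 0, 1]
    - [0, -20, 0, 0, 1]
    - [0, -20, -20, 0, 1]
    - [0, -20, -50, 0, 1]
    - [0, -40, -80, 0, 1]
    - [0, -80, -110, 0, 1]
    - [0, -110, -120, 0, 1]

```text
time_s: 24.35
tcp_pos: [551.8, -185.9, 403.2]
eef_rot: [0.039, 3.136, -0.003]
wrist_force: [-0.3, 0.5, -0.2]
finger_gap: 0.1
```

Request:
apply_moves:
  deltas:
    - [0, -30, 0, 0, 1]
    - [0, -70, 0, 0, 1]
    - [0, -110, 0, 0, 1]
    - [0, -140, 0, 0, 1]
    - [0, -150, 0, 0, 1]
    - [0, -150, 0, 0, 1]
    - [0, -150, 0, 0, 1]
    - [0, -150, 0, 0, 1]
    - [0, -150, 0, 0, 1]
    - [0, -150, 0, 0, 1]

```text
time_s: 25.35
tcp_pos: [547.4, -332.9, 399.6]
eef_rot: [0.037, 3.141, -0.0]
wrist_force: [0.3, 0.4, 0.6]
finger_gap: -0.1
```

Run:
```python
from h import *
import cv2
to([0,0,0])
b=eyes.snapshot("top")[:,:,::-1]; cv2.imwrite("pics/top1.png",b)
a=eyes.snapshot("side")[180:330,210:390,::-1]
cv2.imwrite("pics/c5.png",np.hstack([cv2.resize(b[140:340,140:400],(400,308),interpolation=2),cv2.resize(a,(370,308),interpolation=2)]))
```

```text
tcp [ 547.4 -332.9  399.6] toolx [-1.     0.024 -0.   ] tooly [ 0.024  1.    -0.   ] t 25.35 F [0.28 0.37 0.56]
delta [555.2 319.8 399.4] turn 88.64
```

View pics/c5.png

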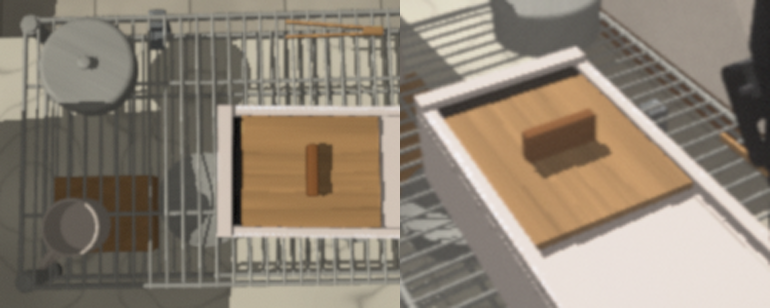

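The final view shows the door against the black gasket core at the jamb. The mug, dabba and tong look in place and the robot is clear. The remaining black strip measures about 13 mm, which is within the core's range. Handing in.

```bash
python3 -c "
from workcell import bot
print(bot.sign_off())"
```

```text
the job is handed in; nothing more can be done
None
```

I pressed the rear jar's cap shut, slid the door home against the gasket core, backed the arm off and handed the job in at about 25 s. The hand-in gave no verdict.

- **Cap:** I swept it over with closed fingers and pressed until I felt 8 N with the fingertips at about 238 mm, the expected height of a shut cap. A picture taken before the door moved showed it level with the other jar's lid. The door now covers it, so I could not look again.
- **Door:** Lip resistance rose slowly to about 10 N. The door then stopped dead while the push reached about 14 N, less roughly 2 N of drag on the way to the end frame, so well under the 20 N limit. I put the handle at about 72 mm along the track and the core at about 13 mm proud. That is close to the 14 mm maximum, but the gap in the last picture agrees with it.
- **Staying home:** After backing off, the fingers met the door again within about 0.3 mm of where it had stopped. I put that down to give in the fingers rather than the door coming back. I did not push harder to confirm the stop, nor could I measure the force left on the core after release.
- **Other things:** The mug, dabba and tong look unmoved in the last picture, but I did not measure them. The gripper ended well clear of everything.

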